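# Prop open the screen exposure unit

### The job

Open the exposure unit for the next screen: lift its hinged lid by the grip at the front until it is about fully open (the stiff hinge keeps it there), then swing the prop rod up from the unit's left side and over until its bent pin sits fully in the slot of the plate on the lid's edge. Let go of both, and do not disturb the ink jar beside the rod.

Things in the scene. Friction and masses are not known exactly. Their poses are not given: they have to be found in the camera images.
- unit: The exposure unit, a fixed grey box 210 (x) x 300 (y) x 78 mm high with a white hinged lid; the film box nearby is smaller and has no rod. Origin: centre of its underside; its -x side is the front and faces the robot, +y is its left as seen by the robot, z up. In this frame the lid's hinge line runs along y through x = +90, z = 82 mm, and the rod's pivot is at x = -76, y = +190, z = 60 mm, turning about y too.
- lid (a joint): Lid angle in rad: 0 shut, stop at 0.86 (fully open). The lid is a 180 x 300 x 18 mm slab of about 0.4 kg; its front edge goes up and back. The hinge is stiff: it takes about 4 N at the grip to lift, and it stays at any angle. The rod's pin fits the slot for lid angles from about 0.6 up to the stop.
- lid_grip (a point): Centre of the lid's grip: a black cylinder 22 mm in diameter and 36 mm long, lying along the unit's y, 50 mm in front of the lid's front edge on a 12 mm wide neck; 230 mm in front of the hinge line and 9 mm above the hinge line when shut. Free space all round and below it (91 mm above the table). Pinched on its two flat ends it can turn between the fingers as the lid rises.
- rod (a joint): Prop rod angle in rad: 0 lying level and pointing to the front, 1.57 upright, then leaning back to its seat at about 1.8 (1.65 to 1.95, depending on the lid angle), where it rests against the slotted plate by its own weight. It falls back when let go below 1.57. It weighs 0.15 kg and turns easily.
- rod_grip (a point): Centre of the black sleeve on the steel prop rod: 20 mm in diameter, 44 mm long, its axis along the rod, 130 mm from the rod's pivot. The rod is 12 mm in diameter and 179 mm long from pivot to bend. Lying, it is 60 mm above the table, with 30 mm free between the sleeve and the unit's side.
- pin_tip (a point): Free end of the rod's bent pin, 10 mm in diameter: at the rod's far end (179 mm from the pivot) the pin stands out 29 mm from the rod's axis at right angles, straight up when the rod lies and pointing to the back when it is upright.
- slot (a point): Centre of the slot (20 mm wide along y, 50 mm tall along z) in the 40 x 70 x 6 mm steel plate on the lid's left edge near the front, in the plane of the rod. x points the way the pin enters. With the pin home the rod lies on the plate's front face and the pin tip is about 20 mm past this point in x. The lid is then behind the rod: a gripper on the sleeve should lean back to the robot by about 25 degrees.
- jar_center (a point): Centre of the ink jar (glass, black cap, 72 mm in diameter, 120 mm tall) that stands on the table to the left of the rod; not to be disturbed.

How it is judged (in metres and radians):
On the way:
1. the lid is raised to at least 0.58 rad (value of joint lid above 0.58 rad), for 0.2 s.
At the end, for the whole second after the job is handed in: The lid stands open at 0.56 rad or more, the rod's pin tip is through the slot in the lid's plate by at least 8 mm past the slot's centre plane (and within the slot's width and height), and lid and rod are at rest (value of joint lid above 0.56 rad and x of pin_tip in the frame of slot between 0.008 and 0.035 m and y of pin_tip in the frame of slot between -0.012 and 0.012 m and z of pin_tip in the frame of slot between -0.027 and 0.027 m and not (velocity of joint any of lid, rod above 0.05 rad/s or velocity of joint any of lid, rod below -0.05 rad/s)); the robot touches nothing.
It fails at once if the ink jar is shoved more than 30 mm or knocked over (distance of jar_center from where it was at the start of the episode above 0.03 m or angle between jar_center's own z axis and vertical above 0.4 rad).
It also fails if it takes over 51 s, if anything falls off the work surface, if the arm or the gripper's body presses on something with over 40 N, if the wrist force passes 120 N, or if a joint passes its speed limit or range.

### The arm

A 7-joint arm with a two-finger parallel gripper is mounted at the origin on the work surface. World frame = base frame: x ahead of the robot, y to its left, z up, the work surface at z = 0. Lengths are in mm, angles in rad, forces in N, time in s.
With the tool pointing down it reaches from about 425 to 875 mm from the base axis. Payload 8.4 kg.
Tool frame: the origin (TCP) lies at the very end of the fingers, on their centre line; the grasp point (between the pads) lies 19 mm behind it; z points along the fingers, y is the line along which they close (so a half turn about z gives the same grasp; the last joint's range is limited). The gripper opens to 87 mm and grips with 3 to 60 N. Pads are 19 mm wide; open, the fingers measure 117 mm over their backs; the gripper's body (75 mm by 190 mm) begins 51 mm behind the grasp point.
Start: joints at [-1.336, 0.333, 0.04, 1.465, -0.013, 1.343, -0.059], TCP at [212.963, 614.093, 222.546] pointing down, gripper open.
Joint ranges: [-2.58, 2.58], [-0.38, 2.09], [-1.3, 1.39], [0.25, 2.4], [-1.5, 4.64], [0.08, 2.09], [-2.65, 2.65]. Speed limits (rad/s): [2.22, 2.22, 2.79, 2.79, 3.14, 3.14, 3.14].

### API

Orientations are given as a unit quaternion [w, x, y, z].
In Python, from cell import ctrl gives the robot as it stands.
- The arm moves only by the shell command python3 -m creep 'ROWS'. ROWS is JSON, a list of rows, each a list of 3 entries, a list of its own where there are three numbers: the gripper's target within -1 to 1 (fully open at 1, half-way at 0, shut at -1), then the shift along the world's x, y, z in mm, then the turn, a rotation vector about the world's x, y, z in rad. In form: [[gripper, [x, y, z], [rx, ry, rz]], ...]. A call has 1 to 10 rows; each row shifts and turns the commanded pose from where the row before left it; what a row does not reach is not made up. A row lasts 1/10 s, in which the tool goes at most 50 mm and 8.59 degrees, less where a joint would pass 70% of its speed; a pose out of reach is approached as far as the arm can. A call is refused whole if a number of a shift passes 50 or a number of a turn 0.15, either way. A call with a gripper value outside its range is refused whole. The fingers move at their own pace and stop on an object; the grip force is fixed at half the most. Time passes only in rows, so rows that do not move let the fingers close. It gives the time, the measured TCP pose, the force, the opening and the grip force at its end, in the units of the state.
- ctrl.read_state(): the state, without advancing time (a new reading comes with each control period).
- ctrl.snapshot(name): name is "scene" or "top" or "wrist"; returns (picture, depth): 420x560x3 uint8, blue, green, red; 420x560 float32, mm along the optical axis (not along the pixel's ray), 0 where there is no reading.
- ctrl.camera_model(name): a dict with "vfov" (degrees; the focal length in pixels is half the picture's height over the tangent of half this angle, whatever the lens; pixels are square), "cx", "cy" (the principal point, pixels), "position" and "rotation" of the camera in the world; the wrist camera has in their place "hand_eye" (4x4, takes a point from camera to tool coordinates, whose origin is the TCP and whose axes are the flange's). Camera axes: x right, y up, looking along -z (the intrinsics and any distortion apply to the point x, -y, -z); pixel columns grow to the right and rows downward; lengths in mm; the calibration is good to about 2 mm. A picture is of the moment at which its call begins: read the wrist's pose just before it. camera_model takes no time and is no camera call.
- ctrl.finish_job(): hands the job in; it is judged then, once.
The state is a dict: "clock": time; "joint_pos": joint angles; "qvel": joint speeds; "joint_torque": joint torques, N m; "eef_pos": TCP position; "eef_rot": TCP orientation; "force": force on the tool from outside, world axes, zero at the start; "wrist_torque": the same for the moment, N m; "gripper_width": opening from 0.0 (shut) to 1.0 (fully open); "grasp_force": force on a finger pad.
Only numpy, scipy, OpenCV 4.12 (cv2) and the standard library are available. Lean on these libraries where they do the work, as an engineer would, in place of code of your own. Each camera call takes 0.05 s, during which the arm holds its last target. There are 200 camera calls.

## Working session

There is one attempt and no reset: what is moved stays moved. The work goes in short steps, Python scripts to look and compute and a shell command to move; the robot and the scene stay as the last step left them, time stands still between calls to the robot, and variables do not carry over. Pictures are saved under pics/ and viewed, at most 13 in all, crops included, and the job is handed in when it is done.

```bash
mkdir -p pics
cat > h.py <<'E'
import numpy as np, cv2
from cell import ctrl
from scipy.spatial.transform import Rotation as R
def q2m(q): return R.from_quat([q[1],q[2],q[3],q[0]]).as_matrix()
def snap(name,save=None):
    s=ctrl.read_state(); im,d=ctrl.snapshot(name)
    if save: cv2.imwrite('pics/'+save,im); np.savez('pics/'+save+'.npz',d=d,p=s['eef_pos'],q=s['eef_rot'])
    return im,d,s
def load(save): return np.load('pics/'+save+'.npz')
def world(name,save,u,v,depth=None):
    L=load(save); m=ctrl.camera_model(name); d=L['d']
    u=np.atleast_1d(u).astype(float); v=np.atleast_1d(v).astype(float)
    f=d.shape[0]/2/np.tan(np.radians(m['vfov'])/2)
    z=d[np.round(v).astype(int),np.round(u).astype(int)] if depth is None else depth
    k=m.get('distortion',None)
    c=np.stack([(u-m['cx'])/f*z,-(v-m['cy'])/f*z,-z+0*u],1)
    if name=='wrist':
        H=np.array(m['hand_eye']); c=c@H[:3,:3].T+H[:3,3]
        return c@q2m(L['q']).T+L['p']
    r=np.array(m['rotation']); r=q2m(r) if r.size==4 else r.reshape(3,3)
    return c@r.T+np.array(m['position'])
E
python3 - <<'E'
from h import *
for n in ('scene','top','wrist'): print(ctrl.camera_model(n))
snap('top','top0.png'); snap('scene','scene0.png'); s=ctrl.read_state(); print(s)
E
```

```text
{'vfov': 51.71310617542902, 'cx': 279.01822527756855, 'cy': 200.4520761699124, 'position': array([ 936.8432134 , -446.80988409,  607.95760161]), 'rotation': array([0.87231194, 0.40967623, 0.12336996, 0.23667936])}
{'vfov': 50.12978769728914, 'cx': 281.1352711123563, 'cy': 206.2434625031468, 'position': array([508.63396623, 103.14712316, 848.1384746 ]), 'rotation': array([-0.69564914, -0.04535731,  0.04689149,  0.71541329])}
{'vfov': 64.01322686832589, 'cx': 284.25835855657573, 'cy': 206.3473260400723, 'hand_eye': array([[-9.08214029e-04,  9.68227856e-01,  2.50067980e-01,
         6.72267213e+01],
       [ 9.99998907e-01,  5.87579055e-04,  1.35684156e-03,
        -5.64317002e-02],
       [ 1.16679708e-03,  2.50068939e-01, -9.68227331e-01,
        -1.61355919e+02],
       [ 0.00000000e+00,  0.00000000e+00,  0.00000000e+00,
         1.00000000e+00]])}
{'clock': 0.1, 'joint_pos': array([-1.33619644,  0.33387499,  0.03989529,  1.46616057, -0.01338046,
        1.3432925 , -0.05851085]), 'qvel': array([ 0.00111406, -0.00066897, -0.00022245, -0.00136158,  0.00048614,
        0.00114647,  0.00096655]), 'joint_torque': array([ 4.09321816e-03, -6.57811189e+01,  1.33941751e+00, -4.04714048e+01,
       -5.98849612e-02,  4.09090379e-02,  4.69038150e-05]), 'eef_pos': array([212.87132518, 613.71812426, 221.73696004]), 'eef_rot': array([-5.97740020e-05,  1.66147093e-01,  9.86100707e-01, -7.32387963e-04]), 'force': array([-0.06898294, -0.99964138, -1.21179402]), 'wrist_torque': array([-0.03328093, -0.02579522, -0.00943918]), 'grasp_force': 0.0, 'gripper_width': 1.000639510310684}
```

View pics/top0.png

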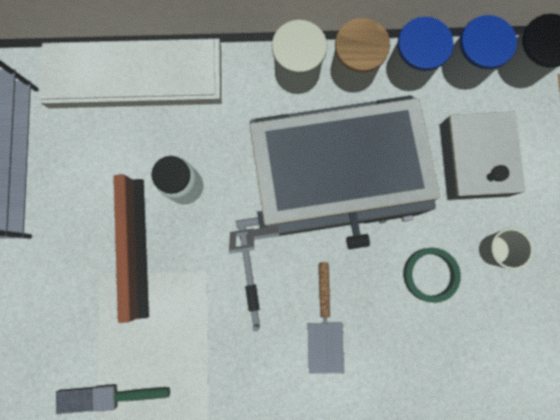

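View pics/scene0.png

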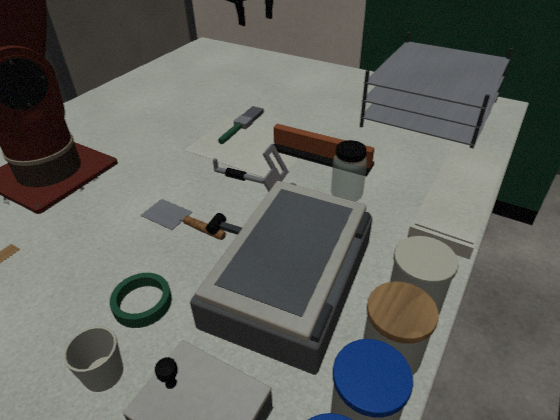

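Top view: lid corners are about (251,122), (417,99), (438,203), (265,224). The lid grip is at (357,241), the rod sleeve at (252,298), the rod pivot end near (246,245), the plate at (241,241) and the jar at (172,176).

Run:
```python
from h import *
m=ctrl.camera_model('top'); pos=np.array(m['position'])
def atz(u,v,z):
    p=world('top','top0.png',u,v,500.)[0]; t=(z-pos[2])/(p[2]-pos[2]); return pos+t*(p-pos)
for n,u,v,z in [('c1',251,122,100),('c2',417,99,100),('c3',438,203,100),('c4',265,224,100),('grip',357.5,241.5,93),('sleeve',252,298,62),('pin',255.5,326,70),('jar',172,175,120)]:
    print(n,atz(u,v,z).round(1),world('top','top0.png',u,v)[0].round(1))
C=np.array([atz(*c,100)[:2] for c in [(251,122),(417,99),(438,203),(265,224)]])
M=np.array([(90,150),(90,-150),(-90,-150),(-90,150.)])
g=atz(357.5,241.5,93)[:2]; s=atz(252,298,62)[:2]
C=np.vstack([C,g,s]); M=np.vstack([M,(-140,0),(-206,190)])
a=M-M.mean(0); b=C-C.mean(0)
th=np.arctan2((a[:,0]*b[:,1]-a[:,1]*b[:,0]).sum(),(a*b).sum())
Rm=np.array([[np.cos(th),-np.sin(th)],[np.sin(th),np.cos(th)]])
t=C.mean(0)-Rm@M.mean(0); print('yaw',th,'t',t); print((M@Rm.T+t-C).round(1))
for p in [(-140,0),(-206,190),(-76,190),(90,0)]: print(p,(Rm@p+t).round(1))
L=load('top0.png');
```

```text
c1 [754.6 147.9 100. ] [761.7 149.2  78.4]
c2 [ 787.8 -140.8  100. ] [ 788.3 -141.2   98.8]
c3 [ 604.9 -163.8  100. ] [ 617.9 -199.8   -1. ]
c4 [577.7 127.9 100. ] [577.2 127.8 105.3]
grip [544.5 -26.4  93. ] [543.7 -23.7 108.6]
sleeve [454.1 154.5  62. ] [454.7 154.   69.4]
pin [408.1 149.   70. ] [410.4 147.9  88. ]
jar [661.2 278.8 120. ] [660.7 278.3 122.3]
yaw 0.11581010635553124 t [681.55223566  -8.21524203]
[[-1.   3.2]
 [ 0.4 -6. ]
 [ 4.5 -3.8]
 [-2.8  2.4]
 [-2.   2. ]
 [ 0.8  2.2]]
(-140, 0) [542.5 -24.4]
(-206, 190) [455.  156.7]
(-76, 190) [584.1 171.7]
(90, 0) [770.9   2.2]
```

```bash
python3 -m creep '[[1,[23,-44,0],[0,0,0.045]],[1,[23,-44,0],[0,0,0.045]],[1,[23,-44,0],[0,0,0.045]],[1,[23,-44,0],[0,0,0.045]],[1,[23,-44,0],[0,0,0.045]],[1,[23,-44,0],[0,0,0.045]],[1,[23,-44,0],[0,0,0.045]],[1,[23,-44,0],[0,0,0.045]],[1,[23,-44,0],[0,0,0.045]],[1,[23,-44,0],[0,0,0.045]]]'; python3 -m creep '[[1,[20,-40,0],[0,0,0]],[1,[20,-40,0],[0,0,0]],[1,[20,-40,0],[0,0,0]],[1,[20,-40,0],[0,0,0]],[1,[10,-25,0],[0,0,0]],[1,[0,0,0],[0,0,0]],[1,[0,0,0],[0,0,0]]]'
python3 - <<'E'
from h import *
snap('wrist','w1.png')
E
```

```text
clock: 1.1
eef_pos: [443.3, 172.0, 222.5]
eef_rot: [-0.0, -0.059, 0.998, 0.0]
force: [0.4, 1.4, 1.0]
gripper_width: 1.0
grasp_force: 0.0
clock: 1.8
eef_pos: [532.7, -11.0, 222.2]
eef_rot: [-0.0, -0.057, 0.998, -0.0]
force: [-0.2, 0.8, 0.3]
gripper_width: 1.001
grasp_force: 0.0
```

View pics/w1.png

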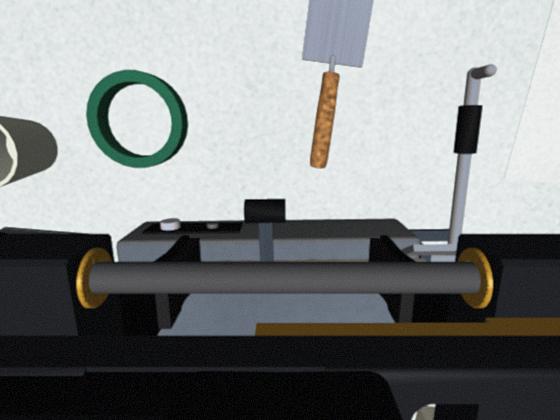

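The wrist view shows the grip at (265,211), spanning columns 245 to 285. The sleeve is at (468,129), from (471,106) to (465,152), and the pin is at (487,71).

Run:
```python
from h import *
def atz(u,v,z):
    c=world('wrist','w1.png',u,v,0.001)[0]; p=world('wrist','w1.png',u,v,300.)[0]; t=(z-c[2])/(p[2]-c[2]); return c+t*(p-c)
for n,u,v,z in [('gl',245,205,100),('gr',286,205,100),('gc',265.5,211,91),('s',468,129,62),('s1',470.5,106,62),('s2',465,152,62),('pin',487,71,85)]: print(n,atz(u,v,z).round(1),world('wrist','w1.png',u,v)[0].round(1))
```

```text
gl [541.1 -45.3 100. ] [539.9 -44.9 104.3]
gr [537.   -9.8 100. ] [562.   -6.5  -0. ]
gc [546.9 -27.2  91. ] [542.2 -26.8 108. ]
s [454.5 151.6  62. ] [454.7 148.9  67.1]
s1 [434.2 148.8  62. ] [434.8 145.4  68.5]
s2 [475.7 154.1  62. ] [475.5 150.7  68.3]
pin [407.6 143.4  85. ] [407.7 143.3  85.2]
```

```bash
python3 -m creep '[[1,[9,-15,-25],[0,0,0]],[1,[0,0,-40],[0,0,0]],[1,[0,0,-40],[0,0,0]],[1,[0,0,-30],[0,0,0]],[1,[0,0,-15],[0,0,0]],[1,[0,0,0],[0,0,0]],[-1,[0,0,0],[0,0,0]],[-1,[0,0,0],[0,0,0]],[-1,[0,0,0],[0,0,0]],[-1,[0,0,0],[0,0,0]]]';python3 -m creep '[[-1,[0,0,0],[0,0,0]],[-1,[0,0,0],[0,0,0]]]'
python3 - <<'E'
import numpy as np
th=np.linspace(0,.82,16); g=np.stack([-230*np.cos(th)+9*np.sin(th),230*np.sin(th)+9*np.cos(th)],1)
d=np.diff(g,axis=0); print(np.c_[d[:,0]*.9933,d[:,0]*.1155,d[:,1]].round(1).tolist())
E
```

```text
clock: 2.85
eef_pos: [542.6, -25.8, 73.5]
eef_rot: [0.001, -0.058, 0.998, 0.0]
force: [0.2, 0.3, 0.7]
gripper_width: 0.723
grasp_force: 0.0
clock: 3.05
eef_pos: [542.1, -25.9, 72.7]
eef_rot: [0.0, -0.058, 0.998, 0.0]
force: [0.6, 0.3, 0.5]
gripper_width: 0.541
grasp_force: 0.0
[[0.8, 0.1, 12.6], [1.5, 0.2, 12.5], [2.2, 0.3, 12.4], [2.9, 0.3, 12.2], [3.5, 0.4, 12.1], [4.2, 0.5, 11.9], [4.8, 0.6, 11.6], [5.4, 0.6, 11.3], [6.0, 0.7, 11.0], [6.6, 0.8, 10.7], [7.2, 0.8, 10.3], [7.7, 0.9, 9.9], [8.3, 1.0, 9.4], [8.8, 1.0, 9.0], [9.2, 1.1, 8.5]]
```

```bash
python3 -m creep '[[-1,[0,0,0],[0,0,0]],[-1,[0,0,0],[0,0,0]],[-1,[0,0,0],[0,0,0]],[-1,[0,0,0],[0,0,0]]]'; python3 -m creep '[[-1,[0.8,0.1,12.6],[0,0,0]],[-1,[1.5,0.2,12.5],[0,0,0]],[-1,[2.2,0.3,12.4],[0,0,0]],[-1,[0,0,0],[0,0,0]]]'
```

```text
clock: 3.45
eef_pos: [542.1, -27.3, 72.6]
eef_rot: [0.0, -0.058, 0.998, -0.001]
force: [0.5, -4.6, -0.8]
gripper_width: 0.404
grasp_force: 30.0
clock: 3.85
eef_pos: [546.9, -26.7, 111.1]
eef_rot: [0.0, -0.058, 0.998, -0.001]
force: [0.5, -5.8, 0.5]
gripper_width: 0.407
grasp_force: 30.0
```

```bash
python3 -m creep '[[-1,[2.9,0.3,12.2],[0,0,0]],[-1,[3.5,0.4,12.1],[0,0,0]],[-1,[4.2,0.5,11.9],[0,0,0]],[-1,[4.8,0.6,11.6],[0,0,0]],[-1,[5.4,0.6,11.3],[0,0,0]],[-1,[6,0.7,11],[0,0,0]]]'; python3 -m creep '[[-1,[6.6,0.8,10.7],[0,0,0]],[-1,[7.2,0.8,10.3],[0,0,0]],[-1,[7.7,0.9,9.9],[0,0,0]],[-1,[8.3,1,9.4],[0,0,0]],[-1,[8.8,1,9],[0,0,0]],[-1,[9.2,1.1,8.5],[0,0,0]],[-1,[0,0,0],[0,0,0]],[-1,[0,0,0],[0,0,0]]]'
python3 - <<'E'
from h import *
snap('scene','scene1.png')
E
```

```text
clock: 4.45
eef_pos: [572.9, -23.3, 179.5]
eef_rot: [-0.001, -0.058, 0.998, -0.001]
force: [3.9, -5.5, -7.5]
gripper_width: 0.408
grasp_force: 30.0
clock: 5.25
eef_pos: [621.3, -17.1, 237.7]
eef_rot: [0.0, -0.058, 0.998, -0.0]
force: [2.9, -2.9, -1.0]
gripper_width: 0.41
grasp_force: 30.0
```

View pics/scene1.png

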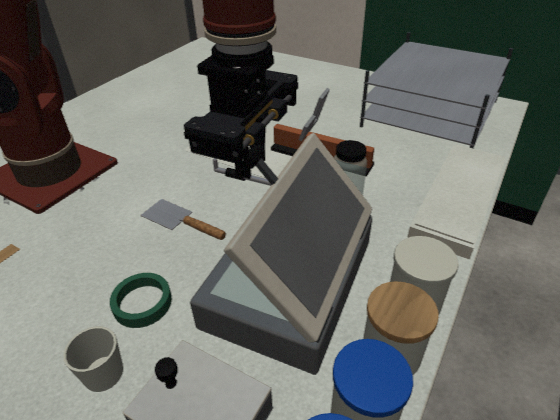

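Lid is at about 0.82 rad. Now I'll let go, rise and go over the sleeve. The bent pin has to swing past the gripper's body, so I'll grip about 143 mm from the pivot, with the sleeve 11 mm behind the fingertips.

```bash
python3 -m creep '[[1,[0,0,0],[0,0,0]],[1,[0,0,0],[0,0,0]],[1,[0,0,0],[0,0,0]],[1,[0,0,0],[0,0,0]],[1,[0,0,20],[0,0,0]],[1,[0,0,25],[0,0,0]],[1,[-10,0,25],[0,0,0]],[1,[-35,30,0],[0,0,0]],[1,[-35,35,0],[0,0,0]],[1,[-35,35,0],[0,0,0]]]'; python3 -m creep '[[1,[-35,35,0],[0,0,0]],[1,[-29,33,-30],[0,0,0]],[1,[0,0,-40],[0,0,0]],[1,[0,0,-40],[0,0,0]],[1,[0,0,0],[0,0,0]],[1,[0,0,0],[0,0,0]]]'
python3 - <<'E'
from h import *
a,_,_=snap('wrist','w2.png'); b,_,_=snap('scene','s2.png'); 
cv2.imwrite('pics/c2.png',np.hstack([cv2.resize(a,(400,300)),cv2.resize(b[:300,140:540],(400,300))]))
E
```

```text
clock: 6.3
eef_pos: [504.7, 84.2, 308.0]
eef_rot: [0.0, -0.058, 0.998, 0.0]
force: [1.3, 2.0, 0.1]
gripper_width: 0.996
grasp_force: 0.0
clock: 6.9
eef_pos: [443.9, 149.3, 200.7]
eef_rot: [-0.0, -0.058, 0.998, -0.0]
force: [1.1, 0.9, 1.5]
gripper_width: 1.0
grasp_force: 0.0
```

View pics/c2.png

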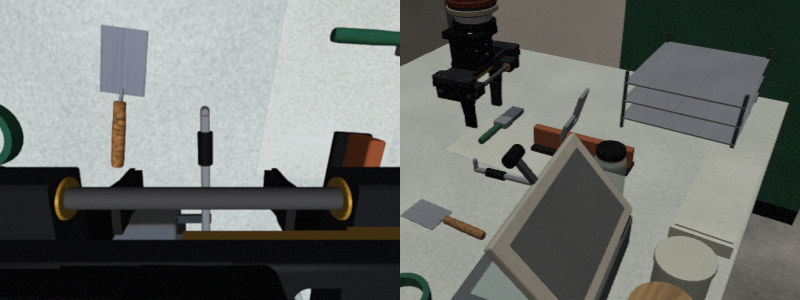

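The lid stays open. In the wrist view the sleeve is at about (287,207) in full-size pixels. Next I'll check its position and work out the lift path.

```bash
cat > path.py <<'E'
import numpy as np
# unit x,z frame relative to pivot
def tcp(a,phi,s=143,d=11): return np.array([-s*np.cos(a)+d*np.sin(phi), 60+s*np.sin(a)-d*np.cos(phi)])
N=22; A=np.linspace(0,1.65,N+1); P=np.interp(A,[0,.2,1.5,2],[0,0,.5,.5])
T=np.array([tcp(a,p) for a,p in zip(A,P)]); D=np.diff(T,axis=0)
if __name__=='__main__':
  for a,d,p in zip(A[1:],D,np.diff(P)): print(round(a,3),[round(x,1) for x in (d[0]*.9933,d[0]*.1155,d[1])],[round(.1155*p,4),round(-.9933*p,4),0])
E
python3 - <<'E'
from h import *
c=lambda u,v,t:world('wrist','w2.png',u,v,t)[0]
def atz(u,v,z):
    o,p=c(u,v,.001),c(u,v,300.); t=(z-o[2])/(p[2]-o[2]); return o+t*(p-o)
im=cv2.imread('pics/w2.png').astype(int).sum(2)
for v in (190,207,225):
    r=np.where(im[v,260:320]<150)[0]+260; print(v,r.min(),r.max(),atz((r.min()+r.max())/2,v,62).round(1))
col=np.where(im[150:260,287]<150)[0]+150; print(col[:3],col[-3:],im[170:240:3,287])
E
python3 path.py
```

```text
190 277 296 [438.4 149.9  62. ]
207 278 296 [454.2 152.2  62. ]
225 278 296 [471.5 154.3  62. ]
[186 187 188] [229 230 231] [398 408 405 392 400 243  76  82  76  53  73  54  52  69  58  37  64  76
  35  69  47 324 411 418]
0.075 [np.float64(0.4), np.float64(0.0), np.float64(10.7)] [np.float64(0.0), np.float64(-0.0), 0]
0.15 [np.float64(1.2), np.float64(0.1), np.float64(10.7)] [np.float64(0.0), np.float64(-0.0), 0]
0.225 [np.float64(2.1), np.float64(0.2), np.float64(10.5)] [np.float64(0.0011), np.float64(-0.0096), 0]
0.3 [np.float64(3.1), np.float64(0.4), np.float64(10.4)] [np.float64(0.0033), np.float64(-0.0287), 0]
0.375 [np.float64(3.8), np.float64(0.4), np.float64(10.1)] [np.float64(0.0033), np.float64(-0.0287), 0]
0.45 [np.float64(4.6), np.float64(0.5), np.float64(9.8)] [np.float64(0.0033), np.float64(-0.0287), 0]
0.525 [np.float64(5.3), np.float64(0.6), np.float64(9.5)] [np.float64(0.0033), np.float64(-0.0287), 0]
0.6 [np.float64(6.0), np.float64(0.7), np.float64(9.1)] [np.float64(0.0033), np.float64(-0.0287), 0]
0.675 [np.float64(6.6), np.float64(0.8), np.float64(8.7)] [np.floa
[... 661 characters left out ...]
oat64(10.1), np.float64(1.2), np.float64(4.4)] [np.float64(0.0033), np.float64(-0.0287), 0]
1.275 [np.float64(10.4), np.float64(1.2), np.float64(3.6)] [np.float64(0.0033), np.float64(-0.0287), 0]
1.35 [np.float64(10.6), np.float64(1.2), np.float64(2.9)] [np.float64(0.0033), np.float64(-0.0287), 0]
1.425 [np.float64(10.8), np.float64(1.3), np.float64(2.1)] [np.float64(0.0033), np.float64(-0.0287), 0]
1.5 [np.float64(10.9), np.float64(1.3), np.float64(1.3)] [np.float64(0.0033), np.float64(-0.0287), 0]
1.575 [np.float64(10.6), np.float64(1.2), np.float64(0.4)] [np.float64(0.0), np.float64(-0.0), 0]
1.65 [np.float64(10.6), np.float64(1.2), np.float64(-0.4)] [np.float64(0.0), np.float64(-0.0), 0]
```

```bash
python3 -m creep '[[1,[-2,1,-40],[0,0,0]],[1,[0,0,-40],[0,0,0]],[1,[0,0,-40],[0,0,0]],[1,[0,0,-32],[0,0,0]],[-0.2,[0,0,0],[0,0,0]],[-0.4,[0,0,0],[0,0,0]],[-1,[0,0,0],[0,0,0]],[-1,[0,0,0],[0,0,0]],[-1,[0,0,0],[0,0,0]],[-1,[0,0,0],[0,0,0]]]'; python3 -m creep '[[-1,[0,0,0],[0,0,0]],[-1,[0,0,0],[0,0,0]],[-1,[0,0,0],[0,0,0]],[-1,[0,0,0],[0,0,0]],[-1,[0,0,0],[0,0,0]],[-1,[0,0,0],[0,0,0]]]'
```

```text
clock: 8.0
eef_pos: [442.2, 150.7, 48.5]
eef_rot: [0.001, -0.058, 0.998, 0.0]
force: [-0.1, -0.6, -0.2]
gripper_width: 0.544
grasp_force: 0.0
clock: 8.6
eef_pos: [441.7, 151.2, 47.7]
eef_rot: [-0.0, -0.058, 0.998, 0.0]
force: [-1.4, 5.2, -1.5]
gripper_width: 0.217
grasp_force: 30.0
```

```bash
python3 -m creep '[[-1,[0.4,0,10.7],[0,0,0]],[-1,[1.2,0.1,10.7],[0,0,0]],[-1,[2.1,0.2,10.5],[0.001,-0.01,0]],[-1,[3.1,0.4,10.4],[0.0033,-0.0287,0]],[-1,[3.8,0.4,10.1],[0.0033,-0.0287,0]],[-1,[4.6,0.5,9.8],[0.0033,-0.0287,0]]]'; python3 -m creep '[[-1,[5.3,0.6,9.5],[0.0033,-0.0287,0]],[-1,[6,0.7,9.1],[0.0033,-0.0287,0]],[-1,[6.6,0.8,8.7],[0.0033,-0.0287,0]],[-1,[7.3,0.8,8.2],[0.0033,-0.0287,0]]]'
python3 - <<'E'
from h import *
b,_,_=snap('scene','s3.png'); cv2.imwrite('pics/c3.png',cv2.resize(b[50:250,150:410],(780,600)))
E
```

```text
clock: 9.2
eef_pos: [457.0, 153.1, 110.3]
eef_rot: [0.049, -0.058, 0.997, 0.003]
force: [1.7, 7.2, -5.0]
gripper_width: 0.221
grasp_force: 30.0
clock: 9.6
eef_pos: [481.7, 156.2, 145.5]
eef_rot: [0.106, -0.058, 0.993, 0.007]
force: [0.8, 8.2, -5.5]
gripper_width: 0.22
grasp_force: 30.0
```

View pics/c3.png

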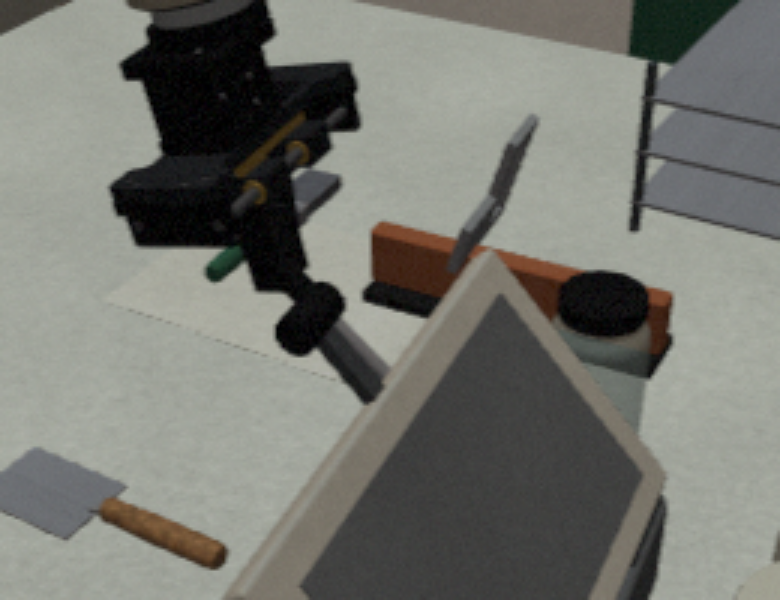

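The crop shows the gripper lifting cleanly near (270,270), partly behind the lid grip. The plate stands up at (500,190), clear of it. The forces are low, so I continue.

```bash
python3 -m creep '[[-1,[7.9,0.9,7.6],[0.0033,-0.0287,0]],[-1,[8.4,1,7.1],[0.0033,-0.0287,0]],[-1,[8.9,1,6.4],[0.0033,-0.0287,0]],[-1,[9.3,1.1,5.8],[0.0033,-0.0287,0]],[-1,[9.7,1.1,5.1],[0.0033,-0.0287,0]]]'; python3 -m creep '[[-1,[10.1,1.2,4.4],[0.0033,-0.0287,0]],[-1,[10.4,1.2,3.6],[0.0033,-0.0287,0]],[-1,[10.6,1.2,2.9],[0.0033,-0.0287,0]],[-1,[10.8,1.3,2.1],[0.0033,-0.0287,0]],[-1,[10.9,1.3,1.3],[0.0033,-0.0287,0]],[-1,[0,0,0],[0,0,0]]]'
python3 - <<'E'
from h import *
b,_,_=snap('scene','s4.png'); cv2.imwrite('pics/c4.png',cv2.resize(b[50:250,150:410],(780,600))); snap('top','t4.png')
E
```

```text
clock: 10.15
eef_pos: [526.0, 161.8, 177.8]
eef_rot: [0.177, -0.058, 0.982, 0.011]
force: [-3.8, 8.3, 0.1]
gripper_width: 0.222
grasp_force: 30.0
clock: 10.75
eef_pos: [580.4, 168.7, 193.6]
eef_rot: [0.25, -0.057, 0.967, 0.016]
force: [-3.3, 7.1, 7.3]
gripper_width: 0.22
grasp_force: 30.0
```

View pics/c4.png

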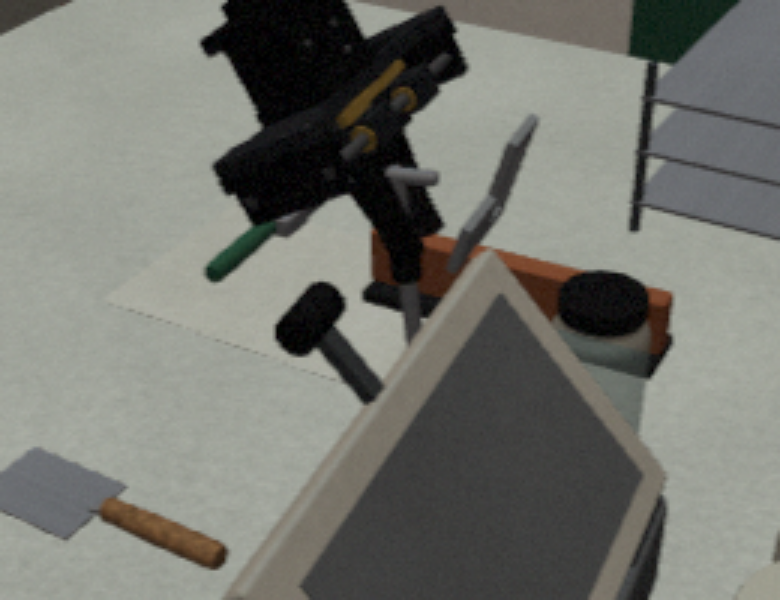

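The rod is upright with its pin at (415,178) pointing at the plate. I continue past vertical.

```bash
python3 -m creep '[[-1,[5.3,0.6,0.2],[0,0,0]],[-1,[5.3,0.6,0.2],[0,0,0]],[-1,[5.3,0.6,-0.2],[0,0,0]],[-1,[5.3,0.6,-0.2],[0,0,0]]]'; python3 -m creep '[[-1,[3.5,0.4,-0.3],[0,0,0]],[-1,[3.5,0.4,-0.4],[0,0,0]],[-1,[0,0,0],[0,0,0]]]';  python3 - <<'E'
from h import *
b,_,_=snap('scene','s5.png'); cv2.imwrite('pics/c5.png',cv2.resize(b[70:190,230:386],(780,600)))
E
```

```text
clock: 11.25
eef_pos: [601.6, 171.4, 193.9]
eef_rot: [0.249, -0.057, 0.967, 0.016]
force: [-1.9, 8.3, 6.5]
gripper_width: 0.221
grasp_force: 30.0
clock: 11.55
eef_pos: [608.8, 172.3, 193.3]
eef_rot: [0.25, -0.057, 0.966, 0.016]
force: [-1.4, 8.3, 7.5]
gripper_width: 0.216
grasp_force: 30.0
```

View pics/c5.png

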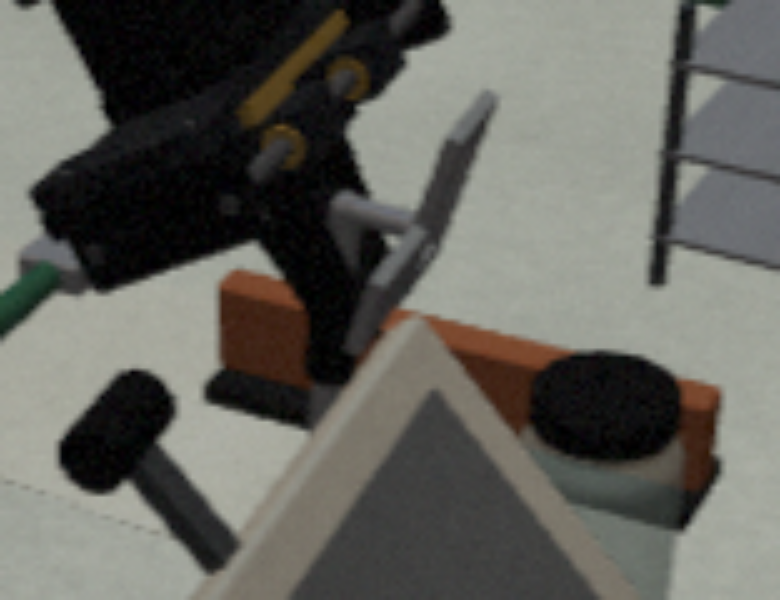

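The pin at (400,215) is just entering the slot, and forces are still low. I advance a little more.

```bash
python3 -m creep '[[-1,[3,0.3,-0.4],[0,0,0]],[-1,[3,0.3,-0.4],[0,0,0]],[-1,[0,0,0],[0,0,0]]]'; python3 -m creep '[[-1,[3,0.3,-0.5],[0,0,0]],[-1,[2,0.2,-0.4],[0,0,0]],[-1,[0,0,0],[0,0,0]]]'
```

```text
clock: 11.9
eef_pos: [614.8, 173.1, 192.6]
eef_rot: [0.25, -0.057, 0.966, 0.016]
force: [-0.6, 8.7, 6.2]
gripper_width: 0.218
grasp_force: 30.0
clock: 12.2
eef_pos: [619.8, 173.7, 191.7]
eef_rot: [0.25, -0.057, 0.966, 0.016]
force: [0.3, 9.0, 8.2]
gripper_width: 0.217
grasp_force: 30.0
```

```bash
python3 -m creep '[[-0.2,[0,0,0],[0,0,0]],[-0.2,[0,0,0],[0,0,0]],[-0.2,[0,0,0],[0,0,0]],[-0.2,[0,0,0],[0,0,0]],[-0.2,[-10,-1.2,3],[0,0,0]],[-0.2,[-25,-3,10],[0,0,0]],[-0.2,[-35,-4,20],[0,0,0]],[-0.2,[-40,-5,20],[0,0,0]],[-0.2,[0,0,0],[0,0,0]],[-0.2,[0,0,0],[0,0,0]]]'
python3 - <<'E'
from h import *
b,_,_=snap('scene','s6.png'); w,_,_=snap('wrist','w6.png'); cv2.imwrite('pics/c6.png',np.hstack([cv2.resize(b[70:190,230:350],(400,400)),cv2.resize(w,(400,400))]))
E
```

```text
clock: 13.2
eef_pos: [508.1, 157.3, 243.4]
eef_rot: [0.249, -0.056, 0.967, 0.015]
force: [0.9, 0.7, 0.2]
gripper_width: 0.398
grasp_force: 0.0
```

View pics/c6.png

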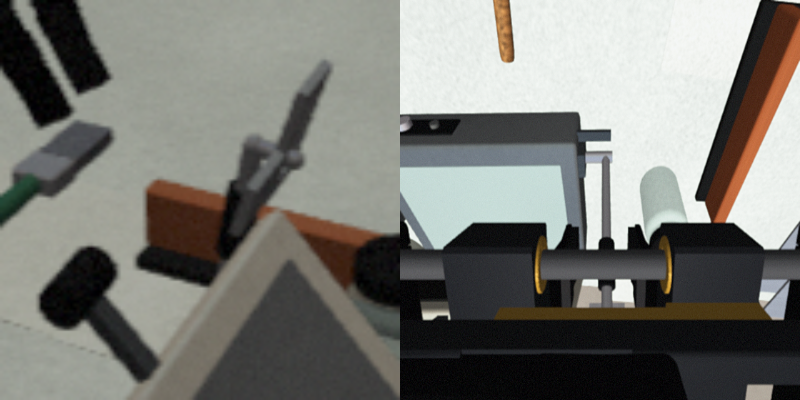

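The pin tip sticks out behind the plate at (295,157) and the bend is in front of it at (252,143). A quick numeric check of the rod's angle before I hand in.

Run:
```python
from h import *
th=.1158;t=np.array([681.55,-8.2])
for u,v in [(318.5,117),(318,116.5),(305.6,113),(306,114),(309,118),(326,92),(324,96),(310,122),(305,133)]:
    p=world('scene','s6.png',u,v)[0]; d=p[:2]-t
    print(u,v,(d@[np.cos(th),np.sin(th)]).round(1),(d@[-np.sin(th),np.cos(th)]).round(1),p[2].round(1))
```

```text
318.5 117 -23.0 185.2 235.1
318 116.5 -23.8 185.0 236.0
305.6 113 -46.7 183.1 239.2
306 114 -46.0 183.5 237.2
309 118 -188.9 580.6 -0.7
326 92 -13.7 192.2 281.0
324 96 -12.9 180.1 279.2
310 122 -23.4 144.0 246.3
305 133 -26.5 129.7 232.1
```

Run:
```python
from h import *
ims=[snap('scene','s7.png')[0].astype(float) for _ in range(5)]; b=np.mean(ims,0).astype(np.uint8)
tp=snap('top','t7.png')[0]
cv2.imwrite('pics/c7.png',np.hstack([cv2.resize(b[80:150,285:345],(480,560),interpolation=cv2.INTER_CUBIC),cv2.resize(tp[190:270,220:260],(280,560),interpolation=cv2.INTER_CUBIC)]))
L=load('s7.png'); print(L['d'][108:124,300:324].astype(int))
```

```text
[[1294 1297 1295 1295 1294 1291 1296 1296 1294 1297 1294 1293 1293 1295
  1293  738  736  735  737  739  769  768  774 1295]
 [1295 1289 1294 1289 1292 1293 1292 1284 1290 1294 1291 1292 1287 1290
  1290  739  740  738  739  744  769  767  780 1291]
 [1285 1284 1286 1288 1287 1283  771  772 1283 1283 1282 1287 1285 1281
  1285  741  741  739  738  774  774  776 1284 1286]
 [1279 1275 1283 1276  773  770  769  772  774 1276 1279 1284 1273 1275
   744  742  741  739  746  772  775  783 1276 1273]
 [1280 1278 1277 1273  772  772  771  768  770  770  771  771 1276 1272
   743  742  741  741  751  777  776 1275 1272 1276]
 [1270 1269 1268  772  770  770  769  769  766  770  771  770  769  767
   744  744  743  746  777  776  782 1270 1268 1268]
 [1269 1265 1267  770  772  770  771  768  769  769  769  767  767  745
   746  746  743  753  779  778  788 1264 1266 1265]
 [1262 1262 1258  776  773  771  771  773  771  768  770  769  745  745
   747  747  748  769  767  765 1253 1256 1256 1256]
 [1258 1255 1255  775  773  775  770  772  770  772  769  767  746  746
   744  746  752  765  766  
[... 200 characters left out ...]
2  739  741  740  743
   740  753  767  767  765  768  767  768 1237 1244]
 [1241 1238  783  777  777  777  775  777  779  733  735  735  738  739
   748  763  767  764  765  763  768  770 1237 1241]
 [1238 1244  785  780  778  777  779  779  784  732  734  735  734  740
   753  779  782  770  770  768  771 1238 1235 1231]
 [1242 1231  785  781  780  780  781    0  728  733  733  733  738  747
   759  782  786  796 1228 1228 1238 1233 1231 1229]
 [1229 1229  782  783  782  781  781  728  727  730  732  731  744  755
   768  775  789 1226 1227 1226 1225 1228 1224 1223]
 [1223  788  786  782  780  781  726  728  727  728  729  737  747  760
   772  785 1222 1224 1220 1220 1221 1221 1220 1222]]
```

View pics/c7.png

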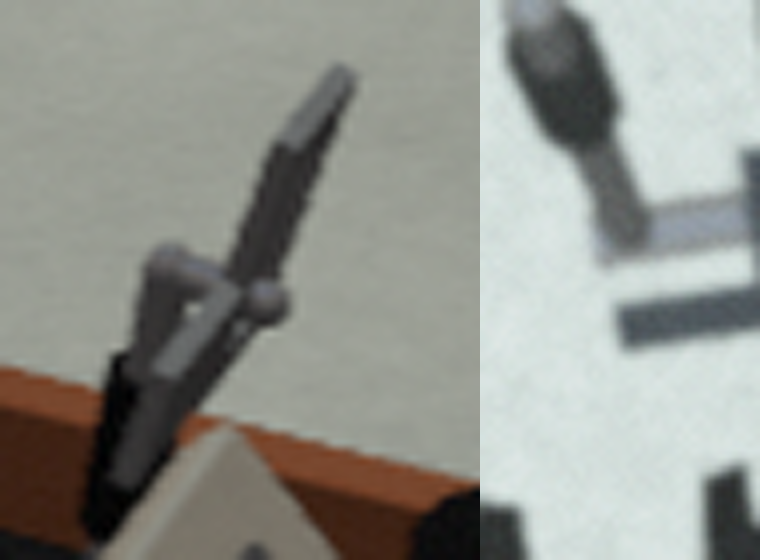

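The pin is through, but only about 9 mm past the plate, and a gap remains between rod and plate. I'll nudge the sleeve home from the front with the fingers shut.

```bash
python3 -m creep '[[-1,[0,0,0],[0,0,0]],[-1,[0,0,0],[0,0,0]],[-1,[0,0,0],[0,0,0]],[-1,[0,0,0],[0,0,0]],[-1,[20,3,-10],[0,0,0]],[-1,[20,4,-12],[0,0,0]],[-1,[20,3,-13],[0,0,0]],[-1,[0,0,0],[0,0,0]],[-1,[5,0.6,0],[0,0,0]],[-1,[0,0,0],[0,0,0]]]'; for i in 1 2 3; do :; done; python3 -m creep '[[-1,[5,0.6,0],[0,0,0]],[-1,[0,0,0],[0,0,0]]]'; python3 -m creep '[[-1,[5,0.6,0],[0,0,0]],[-1,[0,0,0],[0,0,0]]]';python3 -m creep '[[-1,[4,0.5,0],[0,0,0]],[-1,[0,0,0],[0,0,0]]]'
```

```text
clock: 14.6
eef_pos: [573.7, 168.1, 207.9]
eef_rot: [0.248, -0.056, 0.967, 0.014]
force: [0.3, -0.6, 0.6]
gripper_width: 0.003
grasp_force: 0.0
clock: 14.8
eef_pos: [578.8, 168.7, 208.0]
eef_rot: [0.248, -0.056, 0.967, 0.014]
force: [0.1, -0.3, 0.1]
gripper_width: 0.0
grasp_force: 0.0
clock: 15.0
eef_pos: [583.9, 169.2, 207.7]
eef_rot: [0.248, -0.056, 0.967, 0.014]
force: [0.6, 0.3, -0.0]
gripper_width: 0.009
grasp_force: 0.0
clock: 15.2
eef_pos: [587.8, 169.6, 207.4]
eef_rot: [0.248, -0.056, 0.967, 0.014]
force: [-0.5, -0.5, 0.9]
gripper_width: 0.001
grasp_force: 0.0
```

```bash
for i in 1; do python3 -m creep '[[-1,[4,0.5,0],[0,0,0]],[-1,[0,0,0],[0,0,0]]]'; python3 -m creep '[[-1,[3,0.4,0],[0,0,0]],[-1,[0,0,0],[0,0,0]]]'; python3 -m creep '[[-1,[3,0.4,0],[0,0,0]],[-1,[0,0,0],[0,0,0]]]'; done
```

```text
clock: 15.4
eef_pos: [591.8, 170.1, 207.4]
eef_rot: [0.248, -0.056, 0.967, 0.014]
force: [0.7, -0.2, -0.3]
gripper_width: 0.003
grasp_force: 0.0
clock: 15.6
eef_pos: [594.7, 170.5, 207.4]
eef_rot: [0.248, -0.056, 0.967, 0.014]
force: [-0.7, 0.4, -0.8]
gripper_width: 0.006
grasp_force: 0.0
clock: 15.8
eef_pos: [597.7, 170.9, 207.4]
eef_rot: [0.248, -0.056, 0.967, 0.014]
force: [-0.1, 0.2, 0.7]
gripper_width: 0.002
grasp_force: 0.1
```

```bash
python3 -m creep '[[-1,[3,0.4,0],[0,0,0]],[-1,[0,0,0],[0,0,0]]]'; python3 -m creep '[[-1,[2,0.2,0],[0,0,0]],[-1,[0,0,0],[0,0,0]]]'
python3 - <<'E'
from h import *
ims=[snap('scene','s8.png')[0].astype(float) for _ in range(5)]; b=np.mean(ims,0).astype(np.uint8)
cv2.imwrite('pics/c8.png',cv2.resize(b[75:150,270:350],(640,600),interpolation=cv2.INTER_CUBIC))
E
```

```text
clock: 16.0
eef_pos: [600.0, 171.3, 207.1]
eef_rot: [0.247, -0.056, 0.967, 0.014]
force: [-7.4, -1.0, 4.0]
gripper_width: 0.002
grasp_force: 3.8
clock: 16.2
eef_pos: [600.9, 171.4, 206.6]
eef_rot: [0.246, -0.056, 0.968, 0.014]
force: [-16.9, -1.6, 10.4]
gripper_width: 0.007
grasp_force: 8.5
```

View pics/c8.png

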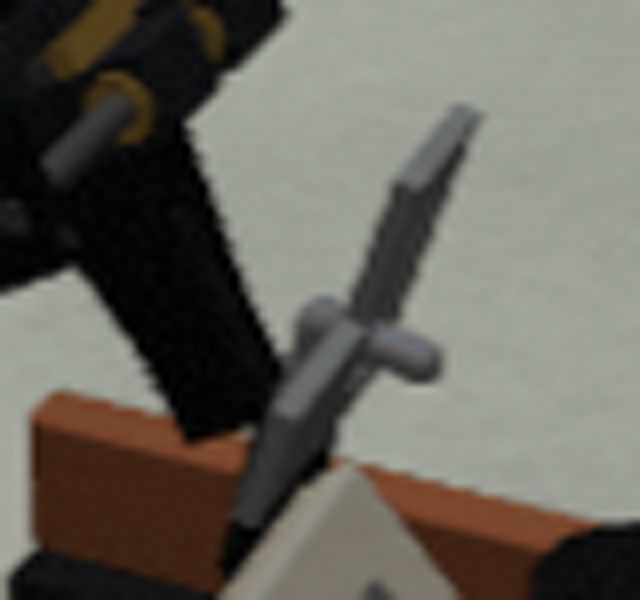

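The pin is now home: its tip at (425,360) is well past the plate and the rod lies on it. I back off and check that it stays.

```bash
python3 -m creep '[[-1,[-3,-0.4,0],[0,0,0]],[-1,[-5,-0.6,0],[0,0,0]],[-1,[-20,-2,5],[0,0,0]],[-1,[-40,-5,10],[0,0,0]],[-1,[-40,-5,10],[0,0,0]],[-1,[0,0,0],[0,0,0]],[-1,[0,0,0],[0,0,0]],[-1,[0,0,0],[0,0,0]],[-1,[0,0,0],[0,0,0]],[-1,[0,0,0],[0,0,0]]]'
python3 - <<'E'
from h import *
ims=[snap('scene','s9.png')[0].astype(float) for _ in range(5)]; b=np.mean(ims,0).astype(np.uint8)
cv2.imwrite('pics/c9.png',cv2.resize(b[75:150,270:350],(640,600),interpolation=cv2.INTER_CUBIC))
E
```

```text
clock: 17.45
eef_pos: [494.8, 158.3, 231.8]
eef_rot: [0.247, -0.056, 0.967, 0.013]
force: [-1.1, 0.4, 0.2]
gripper_width: 0.01
grasp_force: 0.0
```

View pics/c9.png

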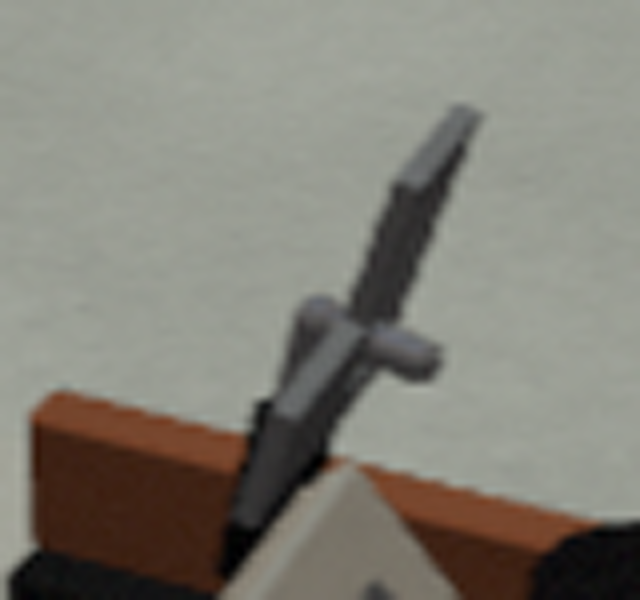

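The pin stays home, with its tip at (425,360), and the robot is clear of everything.

```bash
python3 -c "
from cell import ctrl
print(ctrl.finish_job())"
```

```text
the job is handed in; nothing more can be done
None
```

I handed in the job with the lid open at about 0.82 rad, the rod's pin home in the slot, the gripper clear of everything and the jar never approached; no verdict came back.

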